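# Release the large seed balls with the rocker gate

## Task

Two seed-ball feeders stand on the potting bench; with the fingertips, press down the paddle of the one holding the larger balls so that its gate lifts, and keep it down until both balls have rolled into the clear tray below. Then let the paddle come back up so the gate shuts, and move clear. Touch neither the balls nor the gate, do not work the other feeder, and leave the tamper, pot and planter where they stand.

Things in the scene. Friction and masses are not known exactly. Their poses are not given: they have to be found in the camera images.
- feeder_big: Fixed feeder with the two larger balls, left or right. Origin on the bench top, z up. Chute (40 mm wide inside, walls 22 mm) along local x at y = +60 mm, falling to -x; floor 50 mm up at the gate. Rocker along y at x = -30 mm; pivot pin along x at y = -35 mm, 106 mm up, between cheeks 116 mm high. Overall x -170 to +140, y -137 to +103 mm. 
- feeder_small: Fixed feeder with the two smaller balls, left or right. Origin on the bench top, z up. Chute (40 mm wide inside, walls 22 mm) along local x at y = +60 mm, falling to -x; floor 50 mm up at the gate. Rocker along y at x = -30 mm; pivot pin along x at y = -35 mm, 106 mm up, between cheeks 116 mm high. Overall x -170 to +140, y -137 to +103 mm. Built alike.
- rocker_big (a joint): Tilt of the rocker at the larger balls, rad: 0 at rest (level, gate shut), 0.5 at the stop (paddle down, gate up). A spring returns it when let go; the paddle needs about 2.5 N to start and 5.5 N at the stop. The larger balls pass under the gate from about 0.38; pushing the paddle 37 mm straight down at its centre gives about 0.45.
- rocker_small (a joint): Same for the feeder with the smaller balls; it must stay at rest.
- paddle_big (a point): Round wooden paddle, 34 mm across, 10 mm thick, on the rocker's free end at local y = -120 mm of its feeder, standing clear beside the chute. Origin at the centre of its flat top face, 114 mm above the bench at rest; it goes down about 41 mm in all, tilting with the rocker about the pivot 85 mm away in local +y.
- paddle_small (a point): The same paddle on the feeder with the smaller balls; to be left alone.
- gate_big (a point): Steel gate blade, 26 mm wide, 5 mm thick, 50 mm long, hanging from the rocker's other end into the chute. Origin at its top, in the rocker bar, 95 mm from the pivot; the bar is 8 mm thick.
- tray_big (a point): Clear open plastic seed tray fixed at the foot of the chute with the larger balls: 100 mm (local x) by 78 mm (local y), 50 mm high (22 mm on the chute side), walls 3 mm, floor 4 mm. Origin at the centre of its underside, 12 mm above the bench; axes as the feeder's.
- ball_big1: Larger clay seed ball, 34 mm across, resting against the gate at the start. Origin at its centre.
- ball_big2: Larger clay seed ball, 34 mm across, waiting behind the first ball at the start. Origin at its centre.
- ball_small1: Smaller clay seed ball, 22 mm across, waiting behind the gate of the other feeder. Origin at its centre.
- ball_small2: Smaller clay seed ball, 22 mm across, waiting behind the gate of the other feeder. Origin at its centre.
- tamper: Loose round wooden tamper, 64 mm across, 90 mm high, standing on the bench about 120 mm in front (local -x) of the paddle beside the larger balls. Origin at the centre of its underside.
- pot: Loose small terracotta pot, 68 mm across, 60 mm high, standing in front of the other paddle. Origin at the centre of its underside.
- planter: Loose glazed blue planter, 110 mm across, 100 mm high, beyond the feeders. Origin at the centre of its underside.

How it is judged:
By the outcome, as a careful person would: the job done as asked, in the order asked, and still so for the second after the job is handed in, with the robot touching nothing.
It also fails if it takes over 35 s, if anything falls off the work surface, if the arm or the gripper's body presses on something with over 40 N, if the wrist force passes 120 N, or if a joint passes its speed limit or range.

## Robot

A 7-joint arm with a two-finger parallel gripper is mounted at the origin on the work surface. World frame = base frame: x ahead of the robot, y to its left, z up, the work surface at z = 0. Lengths are in m, angles in rad, forces in N, time in s.
With the tool pointing down it reaches from about 0.425 to 0.8 m from the base axis. Payload 8.3 kg.
Tool frame: the origin (TCP) lies between the finger pads; the fingertips stand 14 mm ahead of it and the grasp point (between the pads) lies 5 mm behind it (arm.tip_extent is the distance from the TCP to the fingertips, in m); z points along the fingers, y is the line along which they close (so a half turn about z gives the same grasp; the last joint's range is limited). The gripper opens to 85 mm and grips with 20 to 120 N. Pads are 22 mm wide; open, the fingers measure 114 mm over their backs; the gripper's body (76 mm by 85 mm) begins 54 mm behind the grasp point. The pads swing forward as they close: fully open they stand 13 mm farther back than shut.
Start: joints at [-1.237, 0.383, 0.016, 1.37, -0.006, 1.388, -0.046], TCP at [0.241, 0.576, 0.245] pointing down, gripper open.
Joint ranges: [-2.95, 2.95], [-0.25, 2.06], [-1.52, 1.56], [0.18, 2.33], [-1.44, 4.58], [0.02, 2.06], [-3.01, 3.01]. Speed limits (rad/s): [2.39, 2.39, 3.01, 3.01, 3.14, 3.14, 3.14].

## Interface

Orientations are given as [roll, pitch, yaw] about the fixed x, y, z axes, in that order (R = Rz(yaw) Ry(pitch) Rx(roll)).
In Python, from station import arm gives the robot as it stands.
- The arm moves only by the tool move_arm, never from a script. Its arguments are lists of equal length, an entry for each row: "slide": the shift along the tool's x, y, z scaled (see below), a list of three; "dr": the turn, a rotation vector about the tool's x, y, z scaled (see below), a list of three; "gripper": the opening, from 0 (shut) to 1 (fully open). In form: {"slide": [[x, y, z], ...], "dr": [[rx, ry, rz], ...], "gripper": [gripper, ...]}. A call has 1 to 12 rows; each row shifts and turns the commanded pose from where the row before left it, along the tool's axes as they then stand; what a row does not reach is not made up. The controller multiplies each number of a shift by 3 cm and each number of a turn by 6 degrees. A row lasts 1/10 s, in which the tool goes at most 50 mm and 8.59 degrees, less where a joint would pass 70% of its speed; a pose out of reach is approached as far as the arm can. A call with a number of a shift or a turn outside -1 to 1 is refused whole. A call with a gripper value outside its range is refused whole. The fingers move at their own pace and stop on an object; the grip force is fixed at half the most. Time passes only in rows, so rows that do not move let the fingers close. It gives the time, the measured TCP pose, the force, the opening and the grip force at its end, in the units of the state.
- arm.observe(): the state, without advancing time (a new reading comes with each control period).
- arm.read_camera(name): name is "side" or "top"; returns a dict with "color" (384x512x3 uint8, red, green, blue), "depth" (384x512 float32, m along the optical axis (not along the pixel's ray), 0 where there is no reading), "camera_matrix" (3x3 intrinsics, pixels), "D" ([k1, k2, p1, p2, k3] as OpenCV has them; the pictures are not rectified), "world_from_camera" (4x4, takes a point from camera to world coordinates). Camera axes: x right, y down, z forward; pixel columns grow to the right and rows downward; lengths in m; the calibration is good to about 2 mm. A picture is of the moment at which its call begins.
- arm.finish_job(): hands the job in; it is judged then, once.
The state is a dict: "clock": time; "joint_pos": joint angles; "qvel": joint speeds; "joint_efforts": joint torques, N m; "eef_pos": TCP position; "orientation": TCP orientation; "ft_force": force on the tool from outside, world axes, zero at the start; "ft_torque": the same for the moment, N m; "gripper_width": finger opening in m; "grip_force": force on a finger pad.
Only numpy, scipy, OpenCV 4.12 (cv2) and the standard library are available. Lean on these libraries where they do the work, as an engineer would, in place of code of your own. Each camera call takes 0.05 s, during which the arm holds its last target. There are 200 camera calls.

## Working session

There is one attempt and no reset: what is moved stays moved. The work goes in short steps, Python scripts to look and compute and a tool call to move; the robot and the scene stay as the last step left them, time stands still between calls to the robot, and variables do not carry over. Pictures are saved under pics/ and viewed, at most 10 in all, crops included, and the job is handed in when it is done.

Besides the shell and the picture viewer there is one more tool, called after ">>>" as a command line: name --argument value ..., lists and objects as JSON in quotes. move_arm: Moves the arm, as the interface text tells. Its arguments: {"type":"object","properties":{"slide":{"type":"array","items":{"type":"array","items":{"type":"number"}}},"dr":{"type":"array","items":{"type":"array","items":{"type":"number"}}},"gripper":{"type":"array","items":{"type":"number"}}},"required":["slide","dr","gripper"]}

```bash
mkdir -p pics
cat > h.py <<'E'
import numpy as np, cv2
from station import arm
def grab(n):
    d=arm.read_camera(n); np.savez(f'/tmp/{n}.npz',**d)
    return d
def world(d,u,v,z=None,dep=None):
    K=np.array(d["camera_matrix"]);D=np.array(d["D"]);T=np.array(d["world_from_camera"])
    p=cv2.undistortPoints(np.array([[[u,v]]],float),K,D)[0,0]
    r=np.array([p[0],p[1],1.])
    if z is None:
        dep=dep if dep else np.median(d["depth"][int(v)-1:int(v)+2,int(u)-1:int(u)+2])
        return T[:3,:3]@(r*dep)+T[:3,3]
    w=T[:3,:3]@r; return T[:3,3]+w*(z-T[2,3])/w[2]
E
python3 - <<'E'
from h import *
for n in("top","side"):
    d=grab(n); cv2.imwrite(f'pics/{n}0.png',cv2.resize(d["color"][...,::-1],(800,600),interpolation=cv2.INTER_CUBIC))
    print(np.round(d["world_from_camera"],3))
print(arm.observe(),arm.tip_extent)
E
```

```text
[[ 0.015 -0.998  0.062  0.545]
 [-1.    -0.016 -0.012 -0.012]
 [ 0.013 -0.061 -0.998  0.908]
 [ 0.     0.     0.     1.   ]]
[[-0.985 -0.143  0.098  0.495]
 [-0.173  0.762 -0.624  0.723]
 [ 0.015 -0.632 -0.775  0.987]
 [ 0.     0.     0.     1.   ]]
{'clock': 0.1, 'joint_pos': array([-1.2368905 ,  0.38420145,  0.01636792,  1.37103581, -0.00629935,
        1.38817717, -0.0465113 ]), 'qvel': array([ 0.0017254 , -0.0022707 ,  0.00033889, -0.00182289, -0.00067228,
        0.00101478,  0.00054204]), 'joint_efforts': array([ 3.44169152e-03, -6.29129219e+01,  8.48005190e-01, -3.72756636e+01,
        1.68467313e-02,  1.04194364e-02, -1.08328877e-05]), 'eef_pos': array([0.24134613, 0.57607002, 0.24435524]), 'orientation': array([-3.13982016e+00,  2.46458840e-05,  2.74484576e+00]), 'ft_force': array([ 0.61197708, -0.44638509,  0.14437711]), 'ft_torque': array([0.03353108, 0.01569847, 0.00097052]), 'grip_force': 0.0, 'gripper_width': 0.08563524836653448} 0.014
```

View pics/top0.png

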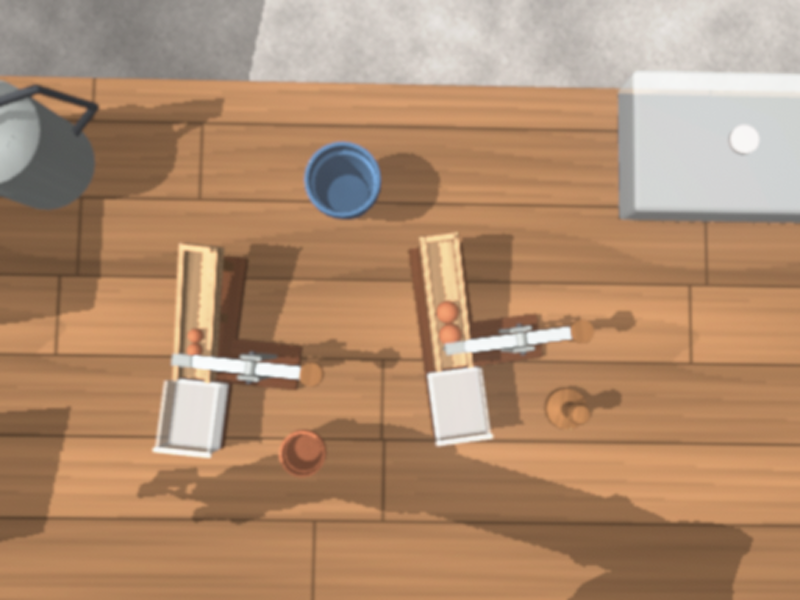

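View pics/side0.png

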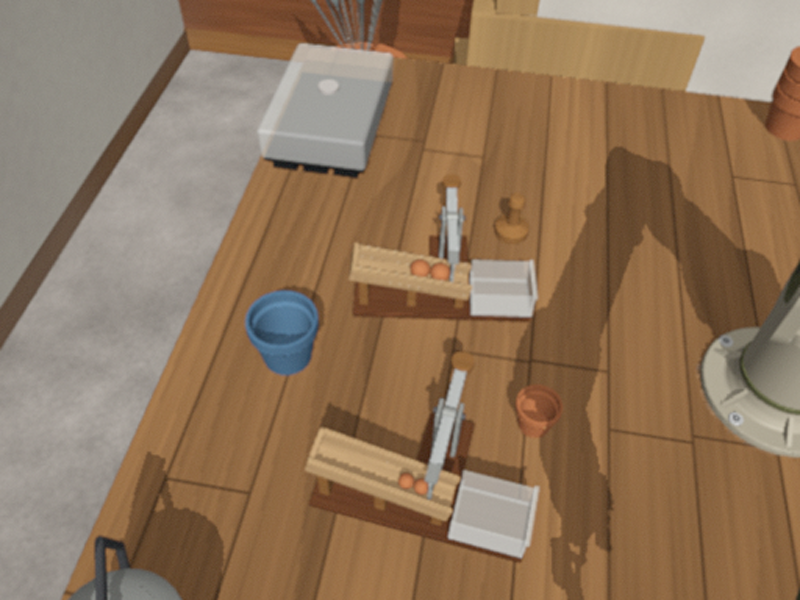

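The larger balls are in the right-hand feeder: top view, balls at (447,312) and (449,334). Its paddle is at (581,331), the tamper at (568,407). In the side view that paddle is at (453,183). I'll measure it in an enlarged crop.

Run:
```python
from h import *
d=dict(np.load('/tmp/top.npz')); s=dict(np.load('/tmp/side.npz'))
a=cv2.resize(d["color"][190:290,270:410,::-1],None,fx=5.7,fy=5.7,interpolation=cv2.INTER_CUBIC)
cv2.imwrite('pics/crop1.png',a); print(a.shape)
k=.64
for n,u,v in(("paddle",581,331),("pivot",519,340),("barmid",550,336),("tamper",567,407),("ball1",449,333),("ball2",447,311),("smallpad",311,374),("bench",700,450)):
    print(n,np.round(world(d,u*k,v*k),4))
print("paddle z.114",np.round(world(d,581*k,331*k,z=.114),4),"side",np.round(world(s,453*k,183*k),4),np.round(world(s,453*k,183*k,z=.114),4))
```

```text
(570, 798, 3)
paddle [ 0.5612 -0.2636  0.1135]
pivot [ 0.5473 -0.1764  0.1147]
barmid [ 0.5536 -0.2208  0.1107]
tamper [ 0.4478 -0.2637  0.0448]
ball1 [ 0.556  -0.0808  0.0889]
ball2 [ 0.5873 -0.0771  0.0954]
smallpad [0.4961 0.1117 0.115 ]
bench [ 3.783e-01 -4.877e-01 -1.000e-04]
paddle z.114 [ 0.5612 -0.2634  0.114 ] side [ 0.5565 -0.2549  0.1143] [ 0.5565 -0.2552  0.114 ]
```

View pics/crop1.png

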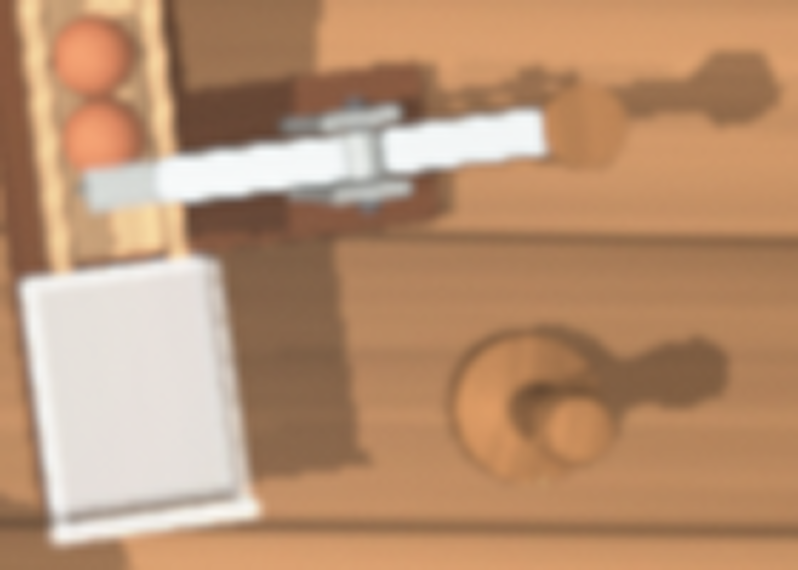

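Crop: paddle centre (583,127), radius about 45 px, so it sits at (0.560,-0.263,0.114) in the world frame. It is 87 mm from the pivot against 85 mm given, and feeder yaw is about 0.16 rad. I'll move over it with the fingers shut and stay high.

>>> move_arm --slide '[[-0.95,-0.7,-0.05],[-0.95,-0.7,-0.05],[-0.95,-0.7,-0.05],[-0.95,-0.7,-0.05],[-0.95,-0.7,-0.05],[-0.95,-0.7,-0.05],[-0.95,-0.7,-0.05],[-0.95,-0.7,-0.05],[-0.95,-0.7,-0.05],[-0.95,-0.7,-0.05],[-0.95,-0.7,0],[-0.95,-0.7,0]]' --dr '[[0,0,0],[0,0,0],[0,0,0],[0,0,0],[0,0,0],[0,0,0],[0,0,0],[0,0,0],[0,0,0],[0,0,0],[0,0,0],[0,0,0]]' --gripper '[0,0,0,0,0,0,0,0,0,0,0,0]'

```text
clock: 1.3
eef_pos: [0.4599, 0.2104, 0.2601]
orientation: [-3.141, -0.0, 2.745]
ft_force: [0.9, -0.4, 0.0]
gripper_width: 0.0001
grip_force: 0.0
```

>>> move_arm --slide '[[-0.65,-0.95,0],[-0.65,-0.95,0],[-0.65,-0.95,0],[-0.65,-0.95,0],[-0.65,-0.95,0],[-0.65,-0.95,0],[-0.65,-0.95,0],[-0.65,-0.95,0],[-0.65,-0.95,0],[-0.65,-0.95,0],[-0.65,-0.95,0],[-0.65,-0.95,0]]' --dr '[[0,0,0],[0,0,0],[0,0,0],[0,0,0],[0,0,0],[0,0,0],[0,0,0],[0,0,0],[0,0,0],[0,0,0],[0,0,0],[0,0,0]]' --gripper '[0,0,0,0,0,0,0,0,0,0,0,0]'

```text
clock: 2.5
eef_pos: [0.5432, -0.1952, 0.2599]
orientation: [-3.142, -0.001, 2.745]
ft_force: [0.6, 0.4, -0.3]
gripper_width: 0.0004
grip_force: 0.0
```

>>> move_arm --slide '[[0,0,0],[0,0,0],[0,0,0],[0,0,0],[0,0,0],[0,0,0],[0,0,0],[0,0,0],[0,0,0],[0,0,0],[0,0,0]]' --dr '[[0,0,1],[0,0,1],[0,0,1],[0,0,1],[0,0,1],[0,0,1],[0,0,1],[0,0,1],[0,0,1],[0,0,0.7],[0,0,0]]' --gripper '[0,0,0,0,0,0,0,0,0,0,0]'

```text
clock: 3.6
eef_pos: [0.543, -0.1938, 0.2598]
orientation: [-3.141, -0.0, 1.728]
ft_force: [0.1, -0.1, 0.5]
gripper_width: 0.0001
grip_force: 0.0
```

Run:
```python
from h import *
from scipy.spatial.transform import Rotation as R
o=arm.observe(); print(o['clock'],o['eef_pos'],o['orientation'],o['joint_pos'].round(2),o['ft_force'])
M=R.from_euler('xyz',o['orientation']).as_matrix()
print((M.T@(np.array([.560,-.263,.155])-o['eef_pos'])/.03).round(2))
```

```text
3.6 [ 0.54304657 -0.19375436  0.25983549] [-3.14062883e+00 -2.24066305e-04  1.72812060e+00] [-0.32  0.33  0.79  1.51 -0.24  1.4   0.64] [ 0.08531002 -0.05898772  0.53017402]
[-2.37  0.2   3.49]
```

>>> move_arm --slide '[[-0.8,0.07,0],[-0.8,0.07,0],[-0.8,0.06,0],[0,0,0.7],[0,0,0.7],[0,0,0.7],[0,0,0.7],[0,0,0.7],[0,0,0]]' --dr '[[0,0,0],[0,0,0],[0,0,0],[0,0,0],[0,0,0],[0,0,0],[0,0,0],[0,0,0],[0,0,0]]' --gripper '[0,0,0,0,0,0,0,0,0]'

```text
clock: 4.5
eef_pos: [0.5589, -0.2629, 0.152]
orientation: [-3.137, -0.003, 1.731]
ft_force: [-0.7, -0.1, -0.1]
gripper_width: 0.0
grip_force: 0.0
```

Run:
```python
from h import *
o=arm.observe(); print(o['clock'],o['eef_pos'],o['ft_force'])
s=grab("side"); t=grab("top")
c=lambda d,r0,r1,c0,c1:cv2.resize(d["color"][r0:r1,c0:c1,::-1],(600,600),interpolation=cv2.INTER_CUBIC)
cv2.imwrite('pics/side1.png',c(s,70,220,220,370))
```

```text
4.5 [ 0.55891911 -0.26290837  0.15203343] [-0.73746183 -0.07539556 -0.10280111]
```

View pics/side1.png

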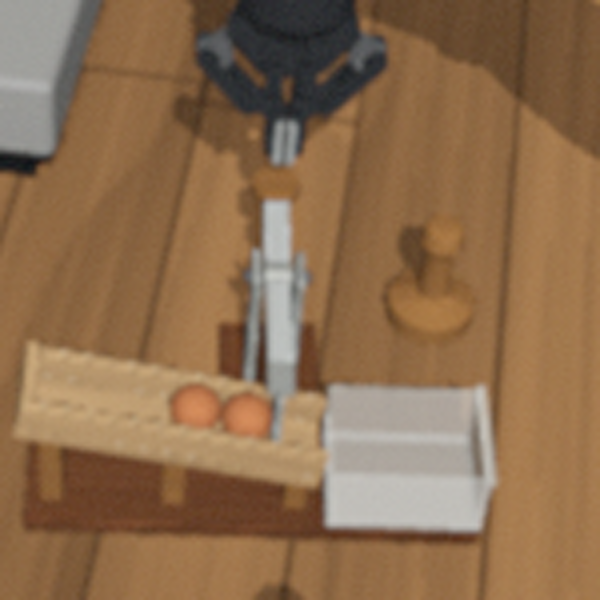

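Side crop: the shut fingertips at (285,160) hang just above the paddle at (276,185), and the two balls sit behind the gate. I'll check the lateral alignment by projection.

Run:
```python
from h import *
s=dict(np.load('/tmp/side.npz'))
o=arm.observe()['eef_pos']
W=np.linalg.inv(s["world_from_camera"])
def pj(p): 
    q,_=cv2.projectPoints(np.array([p]),cv2.Rodrigues(W[:3,:3])[0],W[:3,3],s["camera_matrix"],s["D"]); return ((q[0,0]-[220,70])*4).round(1)
print(pj([o[0],o[1],.138]),pj([o[0],o[1],.114]),pj([.5605,-.263,.114]))
# side-view paddle centre
for u,v in((276,183),(276,180)): print(world(s,220+u/4,70+v/4,z=.114).round(4), world(s,220+u/4,70+v/4).round(4))
```

```text
[278.2 152.4] [275.7 179.2] [275.3 180.2]
[ 0.5597 -0.2603  0.114 ] [ 0.5598 -0.2623  0.1122]
[ 0.5601 -0.2633  0.114 ] [ 0.5601 -0.2639  0.1135]
```

>>> move_arm --slide '[[0,0.05,0.4],[0,0,0.3],[0,0,0.2],[0,0,0.2],[0,0,0.2],[0,0,0.2],[0,0,0.2],[0,0,0]]' --dr '[[0,0,0],[0,0,0],[0,0,0],[0,0,0],[0,0,0],[0,0,0],[0,0,0],[0,0,0]]' --gripper '[0,0,0,0,0,0,0,0]'

```text
clock: 5.4
eef_pos: [0.5622, -0.2636, 0.1036]
orientation: [-3.142, -0.0, 1.73]
ft_force: [0.2, 0.7, 2.3]
gripper_width: 0.0001
grip_force: 0.9
```

>>> move_arm --slide '[[0,0,0.2],[0,0,0.2],[0,0,0.05],[0,0,0],[0,0,0]]' --dr '[[0,0,0],[0,0,0],[0,0,0],[0,0,0],[0,0,0]]' --gripper '[0,0,0,0,0]'

```text
clock: 5.9
eef_pos: [0.5625, -0.2641, 0.0915]
orientation: [3.14, 0.001, 1.729]
ft_force: [0.5, 1.2, 5.4]
gripper_width: -0.0005
grip_force: 2.4
```

Run:
```python
from h import *
o=arm.observe(); print(o['clock'],o['eef_pos'],o['ft_force'])
s=grab("side"); 
cv2.imwrite('pics/side2.png',cv2.resize(s["color"][70:220,220:370,::-1],(600,600),interpolation=cv2.INTER_CUBIC))
```

```text
5.9 [ 0.56253744 -0.26412503  0.09145344] [0.47381849 1.23300483 5.41766065]
```

View pics/side2.png

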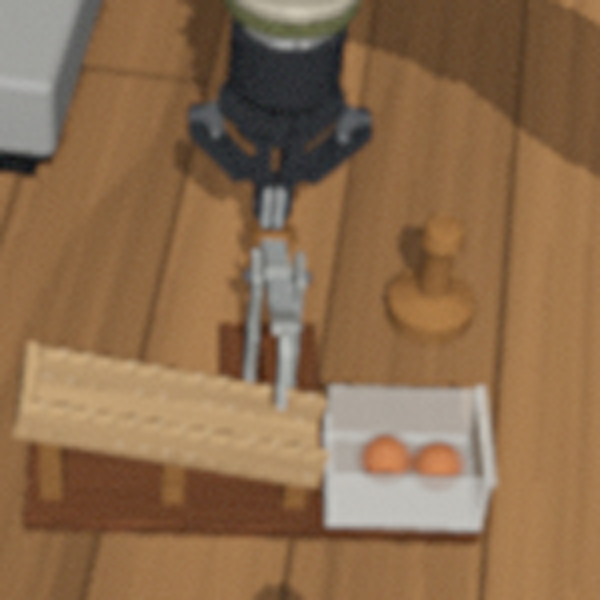

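The gate is up, the chute is empty, and both balls are in the tray at (387,455) and (437,462). I'll hold briefly, then raise straight up slowly until the paddle is level, and then higher.

>>> move_arm --slide '[[0,0,0],[0,0,0],[0,0,0],[0,0,-0.2],[0,0,-0.2],[0,0,-0.2],[0,0,-0.2],[0,0,-0.2],[0,0,-0.2],[0,0,-0.2],[0,0,-0.2]]' --dr '[[0,0,0],[0,0,0],[0,0,0],[0,0,0],[0,0,0],[0,0,0],[0,0,0],[0,0,0],[0,0,0],[0,0,0],[0,0,0]]' --gripper '[0,0,0,0,0,0,0,0,0,0,0]'

```text
clock: 7.05
eef_pos: [0.5617, -0.2627, 0.1385]
orientation: [-3.14, -0.002, 1.73]
ft_force: [1.0, -0.0, -0.1]
gripper_width: -0.0
grip_force: 0.0
```

>>> move_arm --slide '[[0,0,-0.5],[0,0,-0.8],[0,0,-0.8],[0,0,-0.8],[0,0,-0.8],[-0.3,0,-0.5],[0,0,0],[0,0,0],[0,0,0],[0,0,0]]' --dr '[[0,0,0],[0,0,0],[0,0,0],[0,0,0],[0,0,0],[0,0,0],[0,0,0],[0,0,0],[0,0,0],[0,0,0]]' --gripper '[0,0,0,0,0,0,0,0,0,0]'

```text
clock: 8.05
eef_pos: [0.5631, -0.272, 0.2636]
orientation: [-3.14, -0.001, 1.73]
ft_force: [-1.0, 1.2, 0.0]
gripper_width: 0.0
grip_force: 0.0
```

Run:
```python
from h import *
o=arm.observe(); print(o['clock'],o['eef_pos'],o['ft_force'],abs(o['qvel']).max())
s=grab("side")
cv2.imwrite('pics/side3.png',cv2.resize(s["color"][70:370,170:370,::-1],(400,600),interpolation=cv2.INTER_CUBIC))
```

```text
8.05 [ 0.56309369 -0.27204529  0.26363617] [-1.01065469  1.19506994  0.02045645] 0.006519620403548528
```

View pics/side3.png

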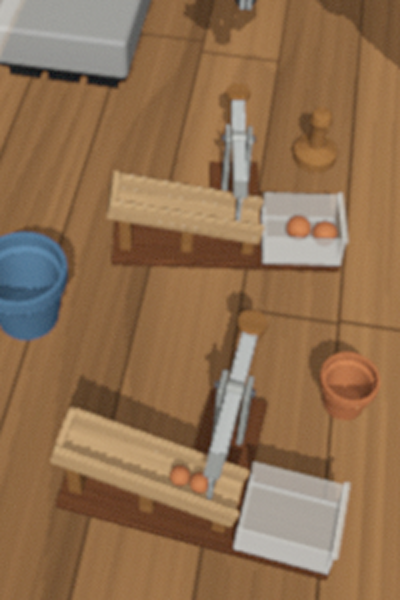

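The paddle is back up at (238,92) and the gate is shut. Both large balls lie in the tray at (298,227) and (325,231). The other feeder, tamper, pot and planter have not moved, and the arm is clear.

```bash
python3 -c "
from station import arm
print(arm.finish_job())"
```

```text
the job is handed in; nothing more can be done
None
```

The job is done and handed in at about 8 s of the 35 s allowed: both larger balls are in their tray, the gate is shut again, the arm is clear, and nothing else was moved.

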